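# Slide the tall measuring cylinder under the filling spout

### The job

Push the tall measuring cylinder across the worktop, low down at its foot so that it slides upright without tipping, into the white fork of the filling point, home against the back of the fork so that its mouth stands under the spout. Do not grip, lift or ram it; leave it standing there, and leave the short cylinder, the bottle, the beaker and the box of vials alone.

Things in the scene. Friction and masses are not known exactly. Their poses are not given: they have to be found in the camera images.
- tall_cylinder: tall measuring cylinder, loose, 0.2 to 0.45 kg: round blue foot 62 mm across, 24 mm thick, then a cone up to a milky tube 32 mm across (from 42 mm up); 210 mm high; tips if pushed above about 45 mm. Origin: centre of the foot's underside; z up. Starts left or right of the fork, nearer the robot; the short one on the other side
- tall_cylinder_mouth (a point): centre of the tall cylinder's open mouth, 210 mm above its underside
- filling_point: fixed white fork on the worktop, walls 22 mm high, 8 mm thick, open to its -x (roughly to the robot), inner width 76 mm, flared mouth (ends 42 mm before the origin, 115 mm apart), back wall 32 mm past the origin; behind it a pump base 45 mm high and a thin swan-neck pipe. Origin: on the worktop under the spout, where the tall cylinder's foot centre belongs; x points into the fork
- spout (a point): lower end of the spout of the swan-neck pipe (pipe top at 295 mm), 236 mm above the worktop, straight above the origin of the filling point
- short_cylinder: the short measuring cylinder, same make, loose, to be left alone: foot 52 mm in diameter, 120 mm high. Origin: centre of its underside
- reagent_bottle: capped milky bottle, 60 mm in diameter, 115 mm high, loose, to be left alone. Origin: centre of its underside
- beaker: open milky beaker, 66 mm in diameter at the rim, 75 mm high, loose, to be left alone. Origin: centre of its underside
- vial_box: white open box of small vials, 135 x 135 mm, 60 mm high with the vials, fixed, to be left alone. Origin: centre of its underside
Not all that is in view belongs to the job. What is shaped like the tall_cylinder but purple is not meant.

How it is judged:
At the end, for the whole second after the job is handed in: the tall cylinder stands upright (within 0.03 rad) and at rest on the worktop inside the fork, the centre of its foot within 10 mm of the filling point's origin and its mouth within 12 mm of straight under the spout (horizontal distance between tall_cylinder and filling_point below 0.01 m and horizontal distance between tall_cylinder_mouth and spout below 0.012 m and angle between tall_cylinder's own z axis and vertical below 0.03 rad and height (world z) of tall_cylinder below 0.004 m and linear speed of tall_cylinder below 0.01 m/s); the robot touches nothing.
It fails at once if the tall cylinder tips (leans more than 0.15 rad) (angle between tall_cylinder's own z axis and vertical above 0.15 rad).
It fails at once if the tall cylinder is lifted (origin over 8 mm above the worktop) (height (world z) of tall_cylinder above 0.008 m).
It fails at once if the tall cylinder is touched high, not low at its foot (touched while the grasp point is over 60 mm above the worktop) (contact force between any of the fingers, the arm and tall_cylinder above 0.5 N and height (world z) of the grasp point above 0.06 m).
It fails at once if the tall cylinder is gripped or rammed (fingers bear on it with over 30 N) (contact force between the fingers and tall_cylinder above 30 N).
It fails at once if the short cylinder, bottle or beaker is moved over 15 mm, or the box of vials is touched (distance of any of short_cylinder, reagent_bottle, beaker from where it was at the start of the episode above 0.015 m or contact force between any of the fingers, the arm and vial_box above 1 N).
It also fails if it takes over 69 s, if anything falls off the work surface, if the arm or the gripper's body presses on something with over 40 N, if the wrist force passes 120 N, or if a joint passes its speed limit or range.

### The arm

A 6-joint arm with a two-finger parallel gripper is mounted at the origin on the work surface. World frame = base frame: x ahead of the robot, y to its left, z up, the work surface at z = 0. Lengths are in m, angles in rad, forces in N, time in s.
With the tool pointing down it reaches from about 0.35 to 0.725 m from the base axis. Payload 6 kg.
Tool frame: the origin (TCP) lies at the very end of the fingers, on their centre line; the grasp point (between the pads) lies 19 mm behind it; x points along the fingers, z is the direction in which the jaws open and shut, and the axes are right-handed (so a half turn about x gives the same grasp; the last joint's range is limited). The gripper opens to 85 mm and grips with 20 to 120 N. Pads are 22 mm wide; open, the fingers measure 114 mm over their backs; the gripper's body (76 mm by 85 mm) begins 54 mm behind the grasp point. The pads swing forward as they close: fully open they stand 13 mm farther back than shut.
Start: joints at [-0.988, 0.04, 0.085, 0, -1.615, -0.334], TCP at [0.148, -0.581, 0.231] pointing down, gripper open.
Joint ranges: [-2.56, 2.56], [-1.29, 2.01], [-1.08, 1.49], [-3.29, 1.98], [-2.81, -0.18], [-2.99, 2.99]. Speed limits (rad/s): [2.57, 2.57, 3.01, 3.14, 3.14, 3.14].

### API

Orientations are given as [roll, pitch, yaw] about the fixed x, y, z axes, in that order (R = Rz(yaw) Ry(pitch) Rx(roll)).
In Python, from cell import telemetry, get_image, env gives the robot as it stands.
- The arm moves only by the tool arm_command, never from a script. Its argument "motion" is a list of rows, each a list of 3 entries, a list of its own where there are three numbers: the turn, a rotation vector about the tool's x, y, z as a fraction of full scale, then the shift along the tool's x, y, z as a fraction of full scale, then the opening, from -1 (shut) to 1 (fully open). A call has exactly 10 rows; each row shifts and turns the commanded pose from where the row before left it, along the tool's axes as they then stand; what a row does not reach is not made up. Full scale, the value 1, is 0.04 m for a shift and 6 degrees for a turn. A row lasts 1/12 s, in which the tool goes at most 41.7 mm and 7.16 degrees, less where a joint would pass 70% of its speed; a pose out of reach is approached as far as the arm can. A call with a number of a shift or a turn outside -1 to 1 is refused whole. A call with a gripper value outside its range is refused whole. The fingers move at their own pace and stop on an object; the grip force is fixed at half the most. Time passes only in rows, so rows that do not move let the fingers close, or fill a call up. It gives the time, the measured TCP pose, the force and the opening at its end, in the units of the state.
- telemetry.observe(): the state, without advancing time (a new reading comes with each control period).
- get_image(name): name is "scene" or "top" or "wrist"; returns a dict with "image" (420x560x3 uint8, red, green, blue), "mtx" (3x3 intrinsics, pixels), "T" (4x4, takes a point from camera to world coordinates). Camera axes: x right, y up, looking along -z (the intrinsics and any distortion apply to the point x, -y, -z); pixel columns grow to the right and rows downward; lengths in m; the calibration is good to about 2 mm. A picture is of the moment at which its call begins. There is no depth.
- env.hand_in(): hands the job in, once; it reports no verdict.
The state is a dict: "clock": time; "joints": joint angles; "qd": joint speeds; "tau": joint torques, N m; "position": TCP position; "orientation": TCP orientation; "contact_force": force on the tool from outside, world axes, zero at the start; "torque": the same for the moment, N m; "width": finger opening in m.
Only numpy, scipy, OpenCV 4.12 (cv2) and the standard library are available. Lean on these libraries where they do the work, as an engineer would, in place of code of your own. Each camera call takes 0.05 s, during which the arm holds its last target.

## Working session

There is one attempt and no reset: what is moved stays moved. The work goes in short steps, Python scripts to look and compute and a tool call to move; the robot and the scene stay as the last step left them, time stands still between calls to the robot, and variables do not carry over. Pictures are saved under pics/ and viewed, and the job is handed in when it is done.

Besides the shell and the picture viewer there is one more tool, called by a JSON object that holds its "name" and its "arguments". arm_command: Moves the arm, as the interface text tells. Its arguments: {"type":"object","properties":{"motion":{"type":"array","items":{"type":"array"}}},"required":["motion"]}

```bash
mkdir -p pics; ls
python3 - <<'E'
from cell import telemetry,get_image,env
import cv2,numpy as np
s=telemetry.observe();print({k:np.round(v,3) for k,v in s.items()})
for n in ["scene","top","wrist"]:
    d=get_image(n);cv2.imwrite(f"pics/{n}0.png",d["image"][:,:,::-1]);np.savez(f"pics/{n}0.npz",**d)
    print(n,d.keys(),np.round(d["mtx"],1).tolist(),np.round(d["T"],3).tolist())
E
```

```text
pics
{'clock': np.float64(0.0), 'joints': array([-0.988,  0.041,  0.084, -0.   , -1.616, -0.334]), 'qd': array([-0.001, -0.   ,  0.   ,  0.001, -0.001, -0.   ]), 'tau': array([ 2.0000e-03, -3.6821e+01,  3.4742e+01,  6.9330e+00, -5.0000e-03,
       -0.0000e+00]), 'position': array([ 0.148, -0.581,  0.23 ]), 'orientation': array([0.065, 1.569, 1.885]), 'contact_force': array([0.406, 0.019, 0.24 ]), 'torque': array([ 0.011, -0.005,  0.009]), 'width': np.float64(0.085)}
scene dict_keys(['image', 'mtx', 'T']) [[543.8, 0.0, 272.2], [0.0, 543.8, 201.7], [0.0, 0.0, 1.0]] [[-0.846, -0.38, 0.374, 1.196], [0.533, -0.625, 0.57, 1.103], [0.017, 0.682, 0.731, 1.448], [0.0, 0.0, 0.0, 1.0]]
top dict_keys(['image', 'mtx', 'T']) [[504.1, 0.0, 273.7], [0.0, 504.1, 205.6], [0.0, 0.0, 1.0]] [[0.004, 0.995, -0.096, 0.383], [-1.0, 0.003, -0.004, 0.07], [-0.004, 0.096, 0.995, 1.475], [0.0, 0.0, 0.0, 1.0]]
wrist dict_keys(['image', 'mtx', 'T']) [[332.4, 0.0, 278.5], [0.0, 332.4, 215.3], [0.0, 0.0, 1.0]] [[-0.246, -0.926, -0.285, 0.074], [0.969, -0.235, -0.072, -0.599], [-0.0, -0.294, 0.956, 0.373], [0.0, 0.0, 0.0, 1.0]]
```

View pics/scene0.png

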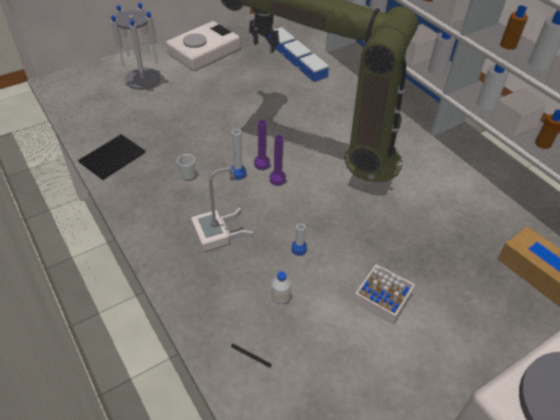

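View pics/top0.png

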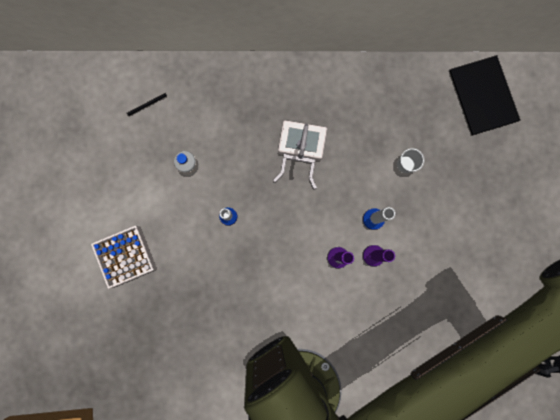

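View pics/wrist0.png

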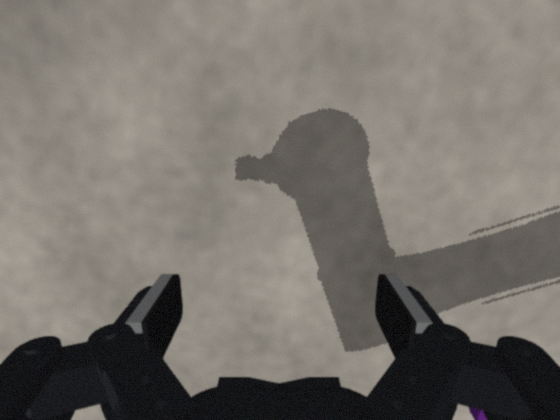

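Top view: there are three tall-cylinder shapes, with feet at (374,218) blue, (340,258) purple and (376,256) purple. The blue one at (374,218) with the milky tube fits. The blue one at (228,216) is the short cylinder. I'll confirm in a crop and measure.

```bash
cat > h.py <<'E'
import cv2,numpy as np
def ray(d,uv,z):
    K=d["mtx"];T=d["T"]
    v=np.array([(uv[0]-K[0,2])/K[0,0],-(uv[1]-K[1,2])/K[1,1],-1.]);w=T[:3,:3]@v;o=T[:3,3]
    return o+w*(z-o[2])/w[2]
def proj(d,p):
    c=np.linalg.inv(d["T"])@np.r_[p,1];K=d["mtx"]
    return np.array([K[0,0]*c[0]/-c[2]+K[0,2],K[1,1]*-c[1]/-c[2]+K[1,2]])
def load(n): return dict(np.load(f"pics/{n}.npz"))
E
python3 - <<'E'
from h import *
for n in ["top0","scene0"]:
    d=load(n);hsv=cv2.cvtColor(d["image"],cv2.COLOR_RGB2HSV)
    for nm,lo,hi in [("blue",(105,120,60),(122,255,255)),("purple",(125,100,40),(150,255,255))]:
        m=cv2.inRange(hsv,lo,hi);nn,l,st,c=cv2.connectedComponentsWithStats(m)
        for i in range(1,nn):
            if st[i,4]>40: print(n,nm,st[i],c[i].round(1),ray(d,c[i],.012).round(3))
a=load("top0")["image"][:,:,::-1];b=load("scene0")["image"][:,:,::-1]
A=cv2.resize(a[105:275,205:435],None,fx=3.4,fy=3.4,interpolation=cv2.INTER_CUBIC)
B=cv2.resize(b[110:265,170:320],None,fx=3.8,fy=3.8,interpolation=cv2.INTER_CUBIC)
cv2.imwrite("pics/ca.png",A);cv2.imwrite("pics/cb.png",B)
E
```

```text
top0 blue [177 153  10  11  80] [181.4 158.3] [0.664 0.349 0.012]
top0 blue [220 207  17  18 127] [229.9 217.8] [0.489 0.204 0.012]
top0 blue [363 208  21  21 213] [370.9 219.5] [ 0.485 -0.206  0.012]
top0 blue [112 234  12   7  43] [117.4 237.3] [0.431 0.53  0.012]
top0 blue [ 97 235  41  20 152] [116.7 244.5] [0.41  0.531 0.012]
top0 blue [111 249  11   7  42] [116.  251.7] [0.389 0.532 0.012]
top0 purple [328 247  26  21 386] [339.6 257. ] [ 0.376 -0.114  0.012]
top0 purple [363 246  32  20 467] [377.1 255.4] [ 0.381 -0.222  0.012]
scene0 blue [387   0  12  11  66] [391.1   4. ] [-0.892 -0.936  0.012]
scene0 blue [516   6  10  11  77] [520.6  11. ] [-1.454 -0.517  0.012]
scene0 blue [553  11   7  13  73] [556.5  17.7] [-1.565 -0.368  0.012]
scene0 blue [418  16  32  23 131] [433.1  27.4] [-0.915 -0.632  0.012]
scene0 blue [276  44  52  37 392] [301.6  64.3] [-0.132 -0.697  0.012]
scene0 blue [495  65   9   8  47] [498.6  68.9] [-0.914 -0.188  0.012]
scene0 blue [406  75  34  26 127] [422.6  87.8] [-0.496 -0.26   0.012]
scene0 blue [553 110   7  11  63] [556.4 115.2] [-0.855  0.187  0.012]
scene0 blue [232 167  13  12 106] [239.  172.9] [ 0.489 -0.209  0.012]
scene0 blue [292 242  14  13 129] [298.4 248.6] [0.501 0.21  0.012]
scene0 blue [529 242  31  29 355] [545.9 255. ] [-0.192  0.665  0.012]
scene0 blue [277 271   9   9  58] [281.2 275.4] [0.609 0.271 0.012]
scene0 blue [376 290   9  13  49] [380.  295.7] [0.387 0.497 0.012]
scene0 purple [255 120  14  49 381] [261.6 147.3] [ 0.339 -0.29   0.012]
scene0 purple [270 136  15  49 394] [277.6 163.1] [ 0.335 -0.179  0.012]
```

View pics/ca.png

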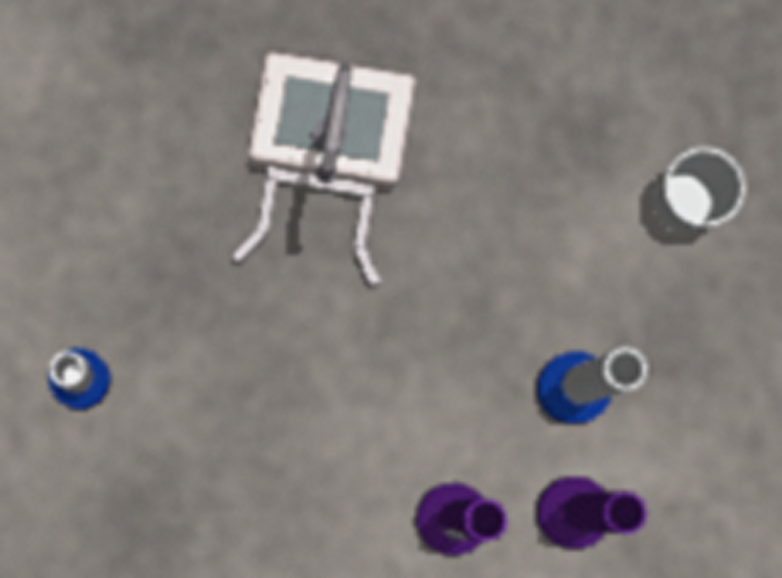

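View pics/cb.png

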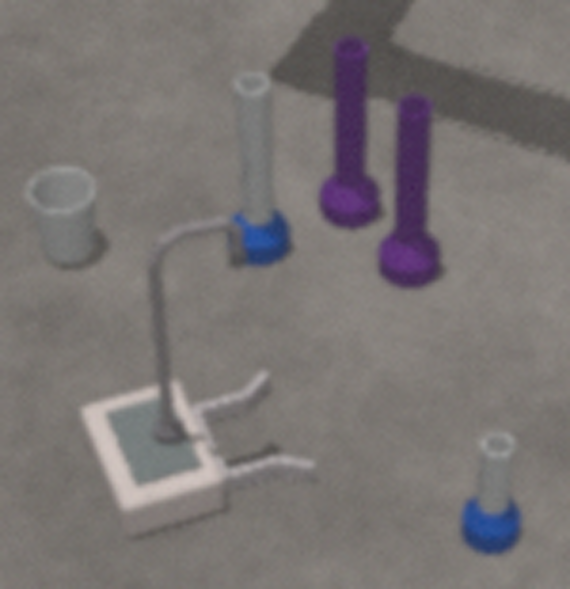

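Run:
```python
from h import *
d=load("top0");e=load("scene0")
P=lambda u,v,z:ray(d,(205+u/3.4-.35,105+v/3.4-.35),z)
Q=lambda u,v,z:ray(e,(170+u/3.8-.37,110+v/3.8-.37),z)
print("foot",P(574,387,.02),"mouth",P(626,368,.21), "scene mouth",Q(252,84,.21))
L=P(237,260,.022);R=P(375,283,.022);print("ends",L,R,np.linalg.norm(L-R))
L2=Q(316,465,.022);R2=Q(266,376,.022);print("ends scene",L2,R2,np.linalg.norm(L2-R2))
for l,r in((L,R),(L2,R2)):
    y=(l-r)[:2];y/=np.linalg.norm(y);x=np.array([y[1],-y[0]]);print("yaw",np.degrees(np.arctan2(x[1],x[0])),"org",(l+r)[:2]/2+.042*x)
print("spout",P(323,179,.236),Q(236,262,.236))
c=[P(*q,.045) for q in[(268,52),(414,75),(400,187),(250,160)]];print(np.round(c,3))
f=[Q(*q,.045) for q in[(82,408),(178,385),(224,487),(127,510)]];print(np.round(f,3))
for nm,p,q,z in [("purpleA",(455,520),(0,0),.02),("purpleB",(575,513),0,.02),("beaker bot",(672,212),0,0),("beaker rim",(706,188),0,.075)]:print(nm,P(*p,z))
```

```text
foot [ 0.48726895 -0.21197589  0.02      ] mouth [ 0.4878392  -0.21374126  0.21      ] scene mouth [ 0.49183061 -0.21505336  0.21      ]
ends [0.59509397 0.07482451 0.022     ] [ 0.57561046 -0.04312056  0.022     ] 0.11954349112668182
ends scene [0.59792332 0.07572813 0.022     ] [ 0.58249409 -0.04103934  0.022     ] 0.11778244069894438
yaw -9.380061867567603 org [0.62679063 0.0090067 ]
yaw -7.527249923432882 org [0.63184678 0.01184249]
spout [0.6239269  0.01136456 0.236     ] [0.63189629 0.0062494  0.236     ]
[[ 0.771  0.049  0.045]
 [ 0.751 -0.075  0.045]
 [ 0.654 -0.063  0.045]
 [ 0.677  0.064  0.045]]
[[ 0.753 -0.075  0.045]
 [ 0.666 -0.055  0.045]
 [ 0.689  0.072  0.045]
 [ 0.773  0.051  0.045]]
purpleA [ 0.37445601 -0.10988222  0.02      ]
purpleB [ 0.38069179 -0.21116029  0.02      ]
beaker bot [ 6.41581211e-01 -3.03431995e-01 -2.22044605e-16]
beaker rim [ 0.64858999 -0.31292614  0.075     ]
```

```bash
cat >> h.py <<'E'
from scipy.spatial.transform import Rotation as Ro
O=np.array([.628,.010]);YAW=np.radians(-9.3)
def fw(x,y,z=None):
    c,s=np.cos(YAW),np.sin(YAW);p=O+np.array([c*x-s*y,s*x+c*y]);return p if z is None else np.r_[p,z]
def wf(p):
    c,s=np.cos(YAW),np.sin(YAW);q=np.asarray(p)[:2]-O;return np.array([c*q[0]+s*q[1],-s*q[0]+c*q[1]])
SGN=1
def ori(fdeg,t):   # forward azimuth (world deg), tilt deg
    f=np.array([np.cos(np.radians(fdeg)),np.sin(np.radians(fdeg)),0]);u=np.array([0,0,1.]);t=np.radians(t)
    x=f*np.sin(t)-u*np.cos(t);y=SGN*(f*np.cos(t)+u*np.sin(t));return np.c_[x,y,np.cross(x,y)]
def cur():
    from cell import telemetry
    s=telemetry.observe();return s,Ro.from_euler('xyz',s["orientation"]).as_matrix()
def rep(tp=None,tR=None):
    s,R=cur();p=np.array(s["position"])
    print("t %.2f"%s["clock"],"p",p.round(4),"fork",wf(p).round(4),"F",np.round(s["contact_force"],1),"w %.3f"%s["width"],"q",np.round(s["joints"],2))
    print("fwd az %.1f"%np.degrees(np.arctan2(*(SGN*R[:2,1])[::-1])),"tilt %.1f"%np.degrees(np.arcsin(np.clip(SGN*R[2,1],-1,1))))
    if tR is not None: print("turn/6deg",(Ro.from_matrix(R.T@tR).as_rotvec()*180/np.pi/6).round(2)); 
    if tp is not None: print("shift/40mm now-axes",(R.T@(tp-p)/.04).round(2), "after-turn axes",((R if tR is None else tR).T@(tp-p)/.04).round(2))
E
python3 - <<'E'
from h import *
s,R=cur();print(R.round(3)); c=np.array([.074,-.599,.373])-s["position"];print("cam in tool",R.T@c)
rep(fw(-.102,-.316,.12),ori(80.7,30))
E
```

```text
[[-0.    -0.969 -0.246]
 [ 0.001 -0.246  0.969]
 [-1.     0.     0.001]]
cam in tool [-0.14248616  0.07586721  0.00117177]
t 0.15 p [ 0.1477 -0.5813  0.2305] fork [-0.3784 -0.6611] F [ 0.2 -0.5 -0.7] w 0.086 q [-0.99  0.04  0.08 -0.   -1.62 -0.33]
fwd az -165.7 tilt 0.0
turn/6deg [18.43 -4.93  3.22]
shift/40mm now-axes [ 2.77 -9.78  5.14] after-turn axes [6.71 6.09 6.91]
```

```bash
sed -i 's/^SGN=1/SGN=-1/' h.py
python3 - <<'E'
from h import *
rep(fw(-.102,-.316,.2),ori(80.7,0))
print(Ro.from_matrix(ori(80.7,0).T@ori(80.7,30)).as_rotvec()*180/np.pi)
E
```

```text
t 0.15 p [ 0.1477 -0.5813  0.2305] fork [-0.3784 -0.6611] F [ 0.2 -0.5 -0.7] w 0.086 q [-0.99  0.04  0.08 -0.   -1.62 -0.33]
fwd az 14.3 tilt -0.0
turn/6deg [-1.107e+01  1.000e-02  1.000e-02]
shift/40mm now-axes [ 0.77 -9.78  5.15] after-turn axes [ 0.76 -8.63 -6.91]
[ 1.93268658e-16 -6.40366921e-16 -3.00000000e+01]
```

{"name": "arm_command", "arguments": {"motion": [[[-1,0,0],[0,0,0],-0.3],[[-1,0,0],[0,0,0],-0.3],[[-1,0,0],[0,0,0],-0.3],[[-1,0,0],[0,0,0],-0.3],[[-1,0,0],[0,0,0],-0.3],[[-1,0,0],[0,0,0],-0.3],[[-1,0,0],[0,0,0],-0.3],[[-1,0,0],[0,0,0],-0.3],[[-1,0,0],[0,0,0],-0.3],[[-1,0,0],[0,0,0],-0.3]]}}

```text
clock: 0.98
position: [0.1477, -0.5814, 0.2308]
orientation: [-0.973, 1.57, 1.899]
contact_force: [0.1, -0.2, -0.5]
width: 0.03
```

Run:
```python
from h import *
rep(fw(-.102,-.316,.2),ori(80.7,30))
```

```text
t 0.98 p [ 0.1477 -0.5814  0.2308] fork [-0.3784 -0.6612] F [ 0.1 -0.2 -0.5] w 0.030 q [-0.99  0.04  0.08 -0.   -1.62  0.72]
fwd az 74.6 tilt 0.0
turn/6deg [-1.   -0.26 -4.99]
shift/40mm now-axes [ 0.77 -9.32 -5.95] after-turn axes [ 4.98 -7.09 -6.91]
```

{"name": "arm_command", "arguments": {"motion": [[[0,0,0],[0,-0.8,-0.5],-0.3],[[0,0,0],[0,-0.8,-0.5],-0.3],[[0,0,0],[0,-0.8,-0.5],-0.3],[[0,0,0],[0,-0.8,-0.5],-0.3],[[0,0,0],[0,-0.8,-0.5],-0.3],[[0,0,0],[0,-0.8,-0.5],-0.3],[[0,0,0],[0,-0.8,-0.5],-0.3],[[0,0,0],[0,-0.8,-0.5],-0.3],[[-1,0,0],[0,0,0],-0.3],[[0,0,0],[0,0,0],-0.3]]}}

```text
clock: 1.82
position: [0.3725, -0.377, 0.2309]
orientation: [-0.704, 1.57, 2.275]
contact_force: [0.5, -0.5, 0.6]
width: 0.0298
```

{"name": "arm_command", "arguments": {"motion": [[[0,0,-1],[0,0,0],-0.3],[[0,0,-1],[0,0,0],-0.3],[[0,0,-1],[0,0,0],-0.3],[[0,0,-1],[0,0,0],-0.3],[[0,0,-1],[0,0,0],-0.3],[[0,0,0],[0,0,0],-0.3],[[0,0,0],[0,0,0],-0.3],[[0,0,0],[0,0,0],-0.3],[[0,0,0],[0,0,0],-0.3],[[0,0,0],[0,0,0],-0.3]]}}

```text
clock: 2.65
position: [0.3713, -0.378, 0.2324]
orientation: [-1.573, 1.049, 1.399]
contact_force: [-0.5, -0.3, 1.2]
width: 0.0297
```

Run:
```python
from h import *
from cell import get_image
rep(fw(-.102,-.33,.1),ori(80.7,30))
for n in ["scene","wrist"]:
    d=get_image(n);cv2.imwrite(f"pics/{n}1.png",d["image"][:,:,::-1]);np.savez(f"pics/{n}1.npz",**d)
```

```text
t 2.65 p [ 0.3713 -0.378   0.2324] fork [-0.1906 -0.4244] F [-0.5 -0.3  1.2] w 0.030 q [-0.74  0.16  0.29 -0.47 -1.96  0.44]
fwd az 80.3 tilt 29.9
turn/6deg [-0.05 -0.04 -0.02]
shift/40mm now-axes [ 4.05 -0.41 -2.19] after-turn axes [ 4.05 -0.39 -2.21]
```

View pics/scene1.png

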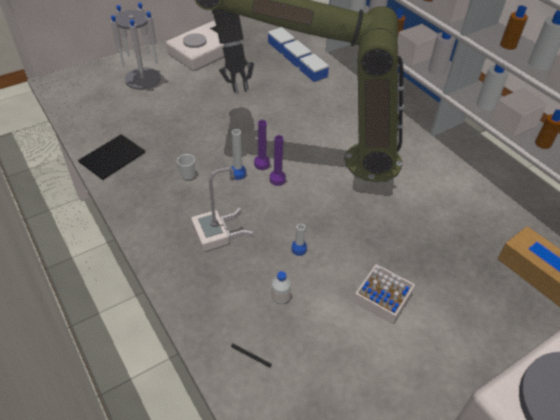

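View pics/wrist1.png

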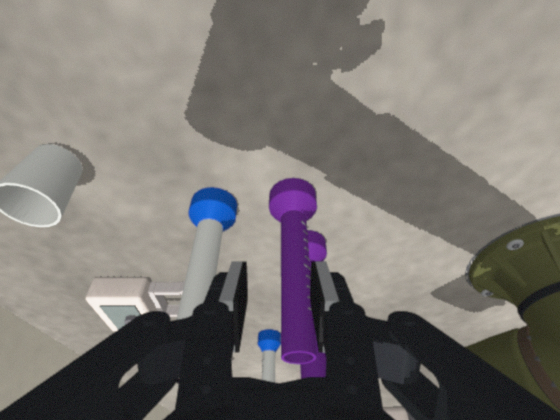

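The scene view shows the gripper at (235,75), clear behind the cylinders with the forearm well above them. The wrist view shows the blue foot at (213,210) and the purple one at (292,200). Next I go down behind the blue one.

{"name": "arm_command", "arguments": {"motion": [[[0,0,0],[0.2,0,-0.55],-0.3],[[0,0,0],[0.2,0,-0.55],-0.3],[[0,0,0],[0.2,0,-0.55],-0.3],[[0,0,0],[0.2,0,-0.55],-0.3],[[0,0,0],[0.8,-0.1,0],-0.3],[[0,0,0],[0.8,-0.1,0],-0.3],[[0,0,0],[0.8,-0.1,0],-0.3],[[0,0,0],[0.8,-0.1,0],-0.3],[[0,0,0],[0,0,0],-0.3],[[0,0,0],[0,0,0],-0.3]]}}

```text
clock: 3.58
position: [0.4734, -0.2993, 0.0997]
orientation: [-1.566, 1.047, 1.407]
contact_force: [-0.1, -0.7, 0.9]
width: 0.0299
```

Run:
```python
from h import *
from cell import get_image
rep(fw(-.102,-.32,.014),ori(80.7,30))
for n in ["scene","wrist","top"]:
    d=get_image(n);cv2.imwrite(f"pics/{n}2.png",d["image"][:,:,::-1]);np.savez(f"pics/{n}2.npz",**d)
    hsv=cv2.cvtColor(d["image"],cv2.COLOR_RGB2HSV);m=cv2.inRange(hsv,(105,120,60),(122,255,255));nn,l,st,c=cv2.connectedComponentsWithStats(m)
    for i in range(1,nn):
        if st[i,4]>40:print(n,st[i],ray(d,c[i],.012).round(3))
```

```text
t 3.58 p [ 0.4734 -0.2993  0.0997] fork [-0.1026 -0.3302] F [-0.1 -0.7  0.9] w 0.030 q [-0.54  0.21  0.11 -0.49 -1.67  0.37]
fwd az 80.3 tilt 30.0
turn/6deg [-0.06 -0.01  0.01]
shift/40mm now-axes [ 1.98  0.85 -0.02] after-turn axes [ 1.98  0.85 -0.02]
scene [386   0  64  39 551] [-0.881 -0.779  0.012]
scene [516   6  10  11  76] [-1.455 -0.517  0.012]
scene [553  11   7  13  73] [-1.565 -0.368  0.012]
scene [291  59  37  22 263] [-0.136 -0.632  0.012]
scene [495  65   9   8  48] [-0.914 -0.189  0.012]
scene [406  75  34  27 129] [-0.496 -0.259  0.012]
scene [552 110   8  11  65] [-0.854  0.188  0.012]
scene [233 167  13  12 104] [ 0.488 -0.209  0.012]
scene [292 242  14  13 129] [0.501 0.21  0.012]
scene [529 243  31  28 354] [-0.192  0.665  0.012]
scene [278 271   8   9  56] [0.608 0.271 0.012]
scene [376 290   9  13  49] [0.387 0.497 0.012]
wrist [ 243  210   73   66 3636] [ 0.487 -0.218  0.012]
top [177 153  10  11  80] [0.664 0.349 0.012]
top [220 208  17  17 126] [0.488 0.204 0.012]
top [363 208  21  22 218] [ 0.485 -0.206  0.012]
top [112 234  12   7  43] [0.431 0.53  0.012]
top [ 97 235  41  20 151] [0.41  0.531 0.012]
top [111 249  11   7  42] [0.389 0.532 0.012]
```

View pics/wrist2.png

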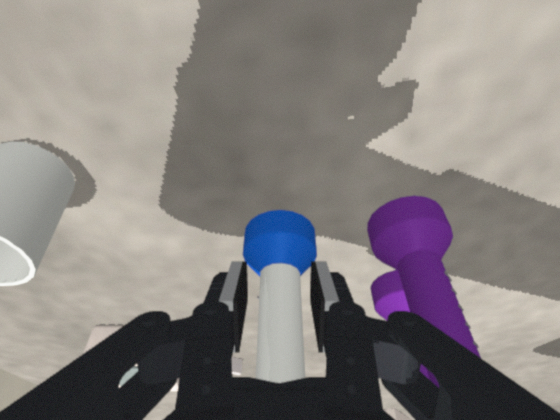

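View pics/top2.png

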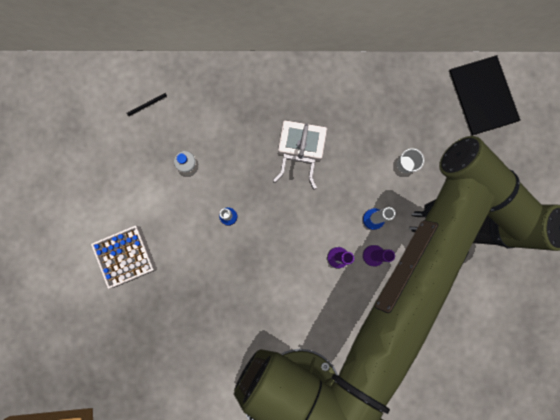

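The wrist view shows the blue foot (279,243) centred between the fingers (236 and 322), and the beaker and purple cylinders clear. Going down to pushing height.

{"name": "arm_command", "arguments": {"motion": [[[0,0,0],[0.4,0.17,0],-0.3],[[0,0,0],[0.4,0.17,0],-0.3],[[0,0,0],[0.4,0.17,0],-0.3],[[0,0,0],[0.4,0.17,0],-0.3],[[0,0,0],[0.2,0.09,0],-0.3],[[0,0,0],[0.18,0.08,0],-0.3],[[0,0,0],[0,0,0],-0.3],[[0,0,0],[0,0,0],-0.3],[[0,0,0],[0,0,0],-0.3],[[0,0,0],[0,0,0],-0.3]]}}

```text
clock: 4.57
position: [0.4761, -0.2915, 0.0164]
orientation: [-1.574, 1.048, 1.398]
contact_force: [0.3, 0.2, -0.3]
width: 0.0301
```

Run:
```python
from h import *
from cell import get_image
rep(fw(-.102,-.29,.014),ori(80.7,30))
rep(fw(-.102,-.035,.014),ori(80.7,30))
for n in ["wrist"]:
    d=get_image(n);cv2.imwrite(f"pics/{n}3.png",d["image"][:,:,::-1]);np.savez(f"pics/{n}3.npz",**d)
```

```text
t 4.57 p [ 0.4761 -0.2915  0.0164] fork [-0.1012 -0.3221] F [ 0.3  0.2 -0.3] w 0.030 q [-0.53  0.27  0.02 -0.49 -1.53  0.43]
fwd az 80.3 tilt 29.9
turn/6deg [-0.06 -0.05 -0.01]
shift/40mm now-axes [ 0.45 -0.67  0.03] after-turn axes [ 0.45 -0.66  0.02]
t 4.57 p [ 0.4761 -0.2915  0.0164] fork [-0.1012 -0.3221] F [ 0.3  0.2 -0.3] w 0.030 q [-0.53  0.27  0.02 -0.49 -1.53  0.43]
fwd az 80.3 tilt 29.9
turn/6deg [-0.06 -0.05 -0.01]
shift/40mm now-axes [ 3.63 -6.19  0.08] after-turn axes [ 3.64 -6.19  0.02]
```

View pics/wrist3.png

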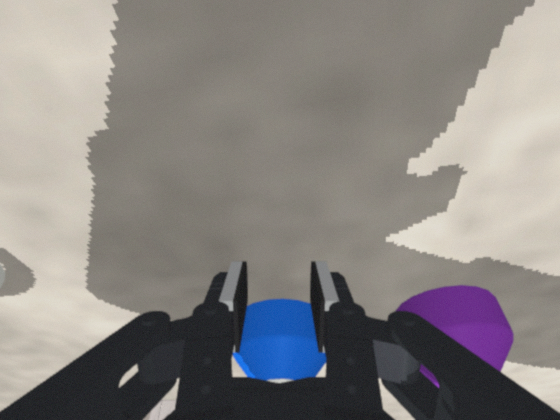

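{"name": "arm_command", "arguments": {"motion": [[[0,0,0],[0.07,-0.12,0],-0.3],[[0,0,0],[0.07,-0.12,0],-0.3],[[0,0,0],[0.07,-0.12,0],-0.3],[[0,0,0],[0.07,-0.12,0],-0.3],[[0,0,0],[0.03,-0.052,0],-0.3],[[0,0,0],[0.03,-0.052,0],-0.3],[[0,0,0],[0.03,-0.052,0],-0.3],[[0,0,0],[0.03,-0.052,0],-0.3],[[0,0,0],[0.03,-0.052,0],-0.3],[[0,0,0],[0.03,-0.052,0],-0.3]]}}

```text
clock: 5.45
position: [0.4817, -0.2546, 0.015]
orientation: [-1.57, 1.047, 1.401]
contact_force: [0.3, -0.1, -0.6]
width: 0.03
```

{"name": "arm_command", "arguments": {"motion": [[[0,0,0],[0.03,-0.052,0],-0.3],[[0,0,0],[0.03,-0.052,0],-0.3],[[0,0,0],[0.03,-0.052,0],-0.3],[[0,0,0],[0.03,-0.052,0],-0.3],[[0,0,0],[0.03,-0.052,0],-0.3],[[0,0,0],[0.03,-0.052,0],-0.3],[[0,0,0],[0.03,-0.052,0],-0.3],[[0,0,0],[0.03,-0.052,0],-0.3],[[0,0,0],[0.03,-0.052,0],-0.3],[[0,0,0],[0.03,-0.052,0],-0.3]]}}

```text
clock: 6.28
position: [0.4858, -0.2309, 0.0151]
orientation: [-1.571, 1.047, 1.401]
contact_force: [-0.8, -2.1, -1.0]
width: 0.0301
```

Run:
```python
from h import *
from cell import get_image
rep(fw(-.102,-.035,.016),ori(80.7,30))
for n in ["wrist","scene"]:
    d=get_image(n);cv2.imwrite(f"pics/{n}4.png",d["image"][:,:,::-1]);np.savez(f"pics/{n}4.npz",**d)
d=load("scene4");cv2.imwrite("pics/cs4.png",cv2.resize(d["image"][90:270,150:330,::-1],None,fx=3.2,fy=3.2,interpolation=cv2.INTER_CUBIC))
```

```text
t 6.28 p [ 0.4858 -0.2309  0.0151] fork [-0.1014 -0.2607] F [-0.8 -2.1 -1. ] w 0.030 q [-0.44  0.19 -0.07 -0.51 -1.48  0.35]
fwd az 80.2 tilt 30.0
turn/6deg [-0.07 -0.04 -0.  ]
shift/40mm now-axes [ 2.8  -4.9   0.06] after-turn axes [ 2.8  -4.9   0.02]
```

View pics/wrist4.png

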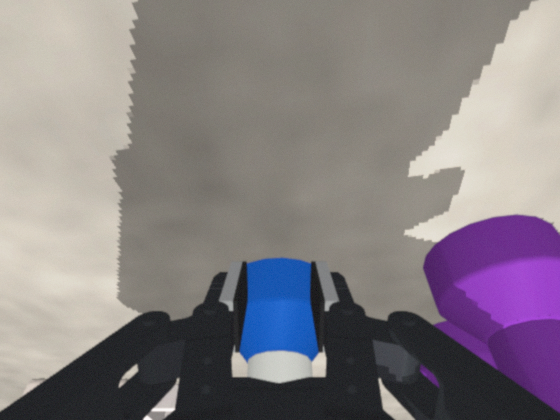

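View pics/cs4.png

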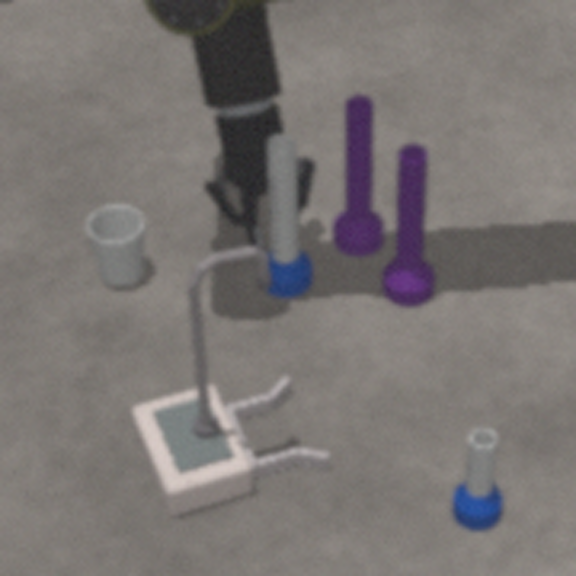

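Contact is made with about 2 N of push, and the cylinder is upright. Continuing the push.

{"name": "arm_command", "arguments": {"motion": [[[0,0,0],[0.05,-0.087,0],-0.3],[[0,0,0],[0.05,-0.087,0],-0.3],[[0,0,0],[0.05,-0.087,0],-0.3],[[0,0,0],[0.05,-0.087,0],-0.3],[[0,0,0],[0.05,-0.087,0],-0.3],[[0,0,0],[0.05,-0.087,0],-0.3],[[0,0,0],[0.05,-0.087,0],-0.3],[[0,0,0],[0.05,-0.087,0],-0.3],[[0,0,0],[0.05,-0.087,0],-0.3],[[0,0,0],[0.05,-0.087,0],-0.3]]}}

```text
clock: 7.22
position: [0.4926, -0.1911, 0.0151]
orientation: [-1.571, 1.047, 1.401]
contact_force: [-0.5, -1.8, -0.2]
width: 0.0294
```

{"name": "arm_command", "arguments": {"motion": [[[0,0,0],[0.05,-0.087,0],-0.3],[[0,0,0],[0.05,-0.087,0],-0.3],[[0,0,0],[0.05,-0.087,0],-0.3],[[0,0,0],[0.05,-0.087,0],-0.3],[[0,0,0],[0.05,-0.087,0],-0.3],[[0,0,0],[0.05,-0.087,0],-0.3],[[0,0,0],[0.05,-0.087,0],-0.3],[[0,0,0],[0.05,-0.087,0],-0.3],[[0,0,0],[0.05,-0.087,0],-0.3],[[0,0,0],[0.05,-0.087,0],-0.3]]}}

```text
clock: 8.05
position: [0.4994, -0.1516, 0.0152]
orientation: [-1.571, 1.047, 1.401]
contact_force: [-0.6, -1.8, -1.0]
width: 0.0298
```

```bash
cat >> h.py <<'E'
def snap(k,box=(150,90,180,180),names=("wrist","scene","top")):
    from cell import get_image
    for n in names:
        d=get_image(n);np.savez(f"pics/{n}{k}.npz",**d);im=d["image"][:,:,::-1]
        cv2.imwrite(f"pics/{n}{k}.png",im)
        if n!="wrist":
            m=cv2.inRange(cv2.cvtColor(d["image"],cv2.COLOR_RGB2HSV),(105,120,50),(122,255,255));nn,l,st,c=cv2.connectedComponentsWithStats(m)
            for i in range(1,nn):
                w=ray(d,c[i],.015)
                if st[i,4]>40 and .3<w[0]<.75 and -.3<w[1]<.19: print(n,st[i],w.round(3),"fork",wf(w).round(3))
        if n=="scene":
            x,y,w,h=box;cv2.imwrite(f"pics/cs{k}.png",cv2.resize(im[y:y+h,x:x+w],None,fx=3.2,fy=3.2,interpolation=cv2.INTER_CUBIC))
E
python3 - <<'E'
from h import *
rep(fw(-.102,-.035,.016),ori(80.7,30));snap(5)
E
```

```text
t 8.05 p [ 0.4994 -0.1516  0.0152] fork [-0.1008 -0.1802] F [-0.6 -1.8 -1. ] w 0.030 q [-0.3   0.09 -0.17 -0.53 -1.41  0.24]
fwd az 80.3 tilt 30.0
turn/6deg [-0.06 -0.04  0.  ]
shift/40mm now-axes [ 1.8  -3.15  0.06] after-turn axes [ 1.8  -3.15  0.03]
scene [239 184  16  13 156] [ 0.513 -0.112  0.015] fork [-0.093 -0.139]
top [330 202  21  22 204] [ 0.5   -0.11   0.015] fork [-0.107 -0.139]
```

View pics/wrist5.png

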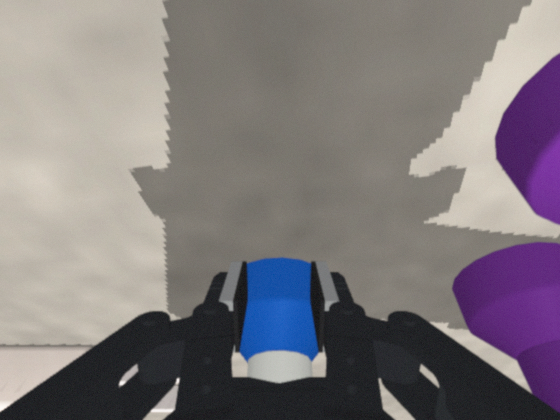

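View pics/cs5.png

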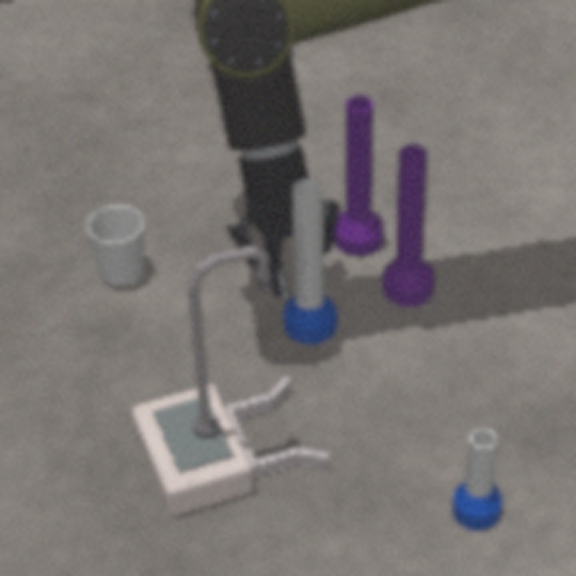

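Wrist view 5: foot still centred between the fingers at (280,300). Scene: upright, foot at crop (310,318), with the fork ahead.

{"name": "arm_command", "arguments": {"motion": [[[0,0,0],[0.05,-0.087,0],-0.3],[[0,0,0],[0.05,-0.087,0],-0.3],[[0,0,0],[0.05,-0.087,0],-0.3],[[0,0,0],[0.05,-0.087,0],-0.3],[[0,0,0],[0.05,-0.087,0],-0.3],[[0,0,0],[0.05,-0.087,0],-0.3],[[0,0,0],[0.05,-0.087,0],-0.3],[[0,0,0],[0.05,-0.087,0],-0.3],[[0,0,0],[0.05,-0.087,0],-0.3],[[0,0,0],[0.05,-0.087,0],-0.3]]}}

```text
clock: 9.03
position: [0.5062, -0.112, 0.0153]
orientation: [-1.571, 1.047, 1.401]
contact_force: [0.3, -2.4, -0.0]
width: 0.03
```

{"name": "arm_command", "arguments": {"motion": [[[0,0,0],[0.05,-0.087,0],-0.3],[[0,0,0],[0.05,-0.087,0],-0.3],[[0,0,0],[0.05,-0.087,0],-0.3],[[0,0,0],[0.05,-0.087,0],-0.3],[[0,0,0],[0.05,-0.087,0],-0.3],[[0,0,0],[0.05,-0.087,0],-0.3],[[0,0,0],[0.05,-0.087,0],-0.3],[[0,0,0],[0.05,-0.087,0],-0.3],[[0,0,0],[0.05,-0.087,0],-0.3],[[0,0,0],[0.05,-0.087,0],-0.3]]}}

```text
clock: 9.87
position: [0.513, -0.0725, 0.0153]
orientation: [-1.57, 1.047, 1.401]
contact_force: [-1.5, -1.8, 0.4]
width: 0.0294
```

{"name": "arm_command", "arguments": {"motion": [[[0,0,0],[0.05,-0.087,0],-0.3],[[0,0,0],[0.05,-0.087,0],-0.3],[[0,0,0],[0.05,-0.087,0],-0.3],[[0,0,0],[0.05,-0.087,0],-0.3],[[0,0,0],[0.05,-0.087,0],-0.3],[[0,0,0],[0.05,-0.087,0],-0.3],[[0,0,0],[0.05,-0.087,0],-0.3],[[0,0,0],[0.05,-0.087,0],-0.3],[[0,0,0],[0.05,-0.087,0],-0.3],[[0,0,0],[0.05,-0.087,0],-0.3]]}}

```text
clock: 10.7
position: [0.5198, -0.0329, 0.0154]
orientation: [-1.57, 1.047, 1.401]
contact_force: [-0.4, -2.1, -0.9]
width: 0.0298
```

Run:
```python
from h import *
rep(fw(-.102,-.039,.016),ori(80.7,30));snap(6)
```

```text
t 10.70 p [ 0.5198 -0.0329  0.0154] fork [-0.0999 -0.0598] F [-0.4 -2.1 -0.9] w 0.030 q [-0.07 -0.01 -0.27 -0.54 -1.3   0.05]
fwd az 80.2 tilt 30.0
turn/6deg [-0.07 -0.03  0.  ]
shift/40mm now-axes [ 0.25 -0.46  0.06] after-turn axes [ 0.25 -0.46  0.05]
scene [251 206  16  14 162] [0.533 0.007 0.015] fork [-0.093 -0.018]
top [289 198  14  19 128] [0.516 0.016 0.015] fork [-0.112 -0.013]
```

View pics/top6.png

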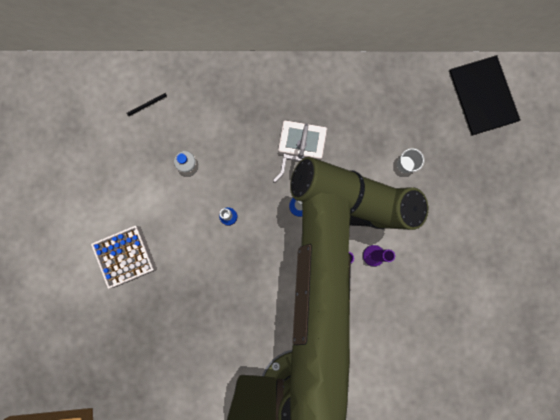

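View pics/cs6.png

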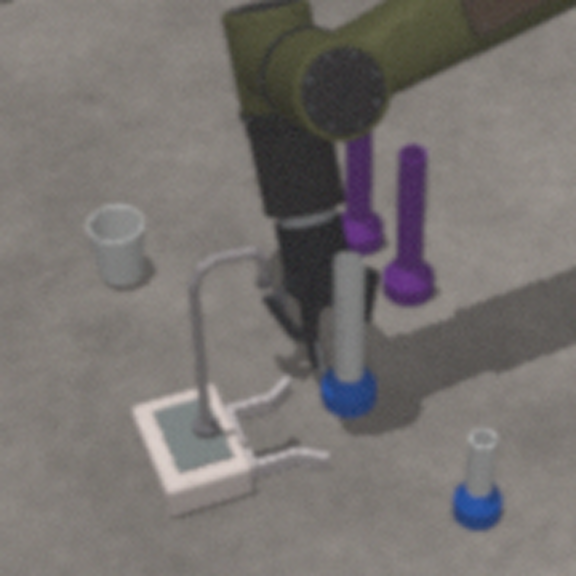

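{"name": "arm_command", "arguments": {"motion": [[[0,0,0],[0.05,-0.087,0],-0.3],[[0,0,0],[0.05,-0.087,0],-0.3],[[0,0,0],[0.05,-0.087,0],-0.3],[[0,0,0],[0.05,-0.087,0],-0.3],[[0,0,0],[0.03,-0.052,0],-0.3],[[0,0,0],[0.03,-0.052,0],-0.3],[[0,0,0],[0.01,-0.017,0],-0.3],[[0,0,0],[0.01,-0.017,0],-0.3],[[0,0,0],[0,0,0],-0.3],[[0,0,0],[0,0,0],-0.3]]}}

```text
clock: 11.68
position: [0.5236, -0.0111, 0.0155]
orientation: [-1.571, 1.047, 1.401]
contact_force: [-0.9, -1.4, -0.1]
width: 0.0297
```

{"name": "arm_command", "arguments": {"motion": [[[0,0,0],[-0.05,0.087,0],-0.3],[[0,0,0],[-0.1,0.17,0],-0.3],[[0,0,0],[-0.2,0.35,0],-0.3],[[0,0,0],[-0.2,0.35,0],-0.3],[[0,0,0],[-0.2,0.35,0],-0.3],[[0,0,0],[-0.2,0.35,0],-0.3],[[0,0,0],[-0.2,0.35,0],-0.3],[[0,0,0],[0,0,0],-0.3],[[0,0,0],[0,0,0],-0.3],[[0,0,0],[0,0,0],-0.3]]}}

```text
clock: 12.52
position: [0.5079, -0.1023, 0.0151]
orientation: [-1.57, 1.047, 1.401]
contact_force: [-0.2, -0.0, -0.7]
width: 0.03
```

Run:
```python
from h import *
rep(fw(-.2,-.12,.12),ori(-9.3,25));snap(7)
d=load("top7");cv2.imwrite("pics/ct7.png",cv2.resize(d["image"][105:275,205:435,::-1],None,fx=3.4,fy=3.4,interpolation=cv2.INTER_CUBIC))
```

```text
t 12.52 p [ 0.5079 -0.1023  0.0151] fork [-0.1004 -0.1303] F [-0.2 -0.  -0.7] w 0.030 q [-0.21  0.04 -0.22 -0.54 -1.37  0.16]
fwd az 80.2 tilt 30.0
turn/6deg [13.23  6.9   0.66]
shift/40mm now-axes [-2.15 -1.52  2.49] after-turn axes [-3.43  1.15  0.26]
scene [253 210  16  14 163] [0.537 0.027 0.015] fork [-0.092  0.002]
top [282 195  21  20 191] [0.52  0.026 0.015] fork [-0.109 -0.002]
```

View pics/ct7.png

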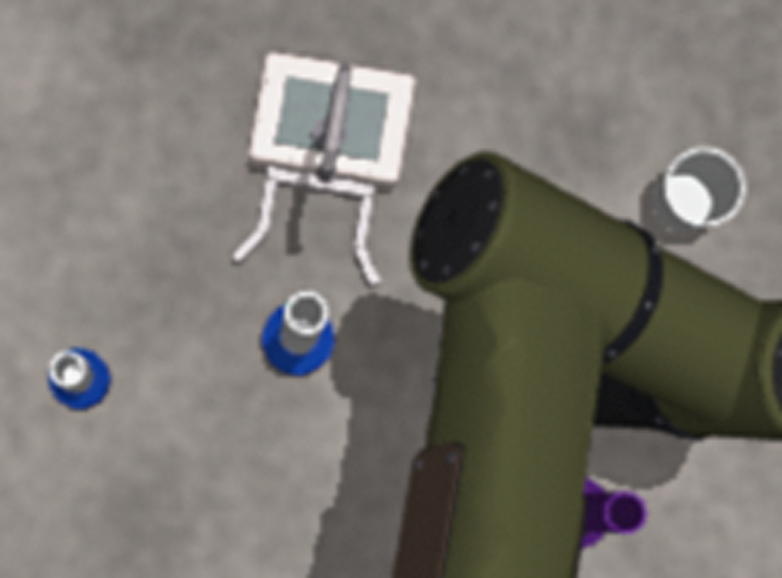

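View pics/cs7.png

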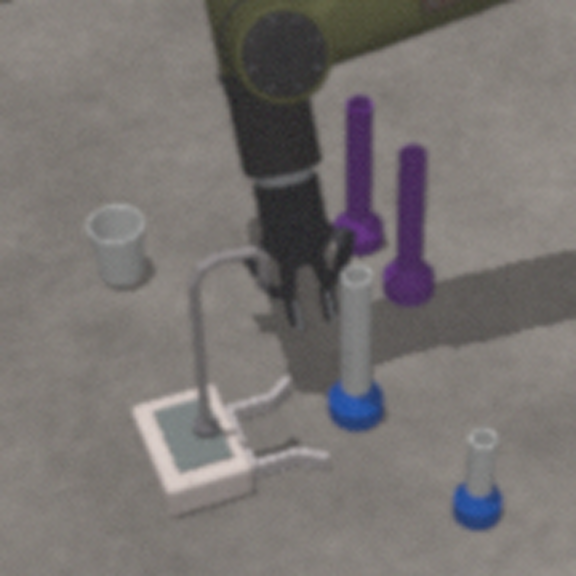

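The foot is at crop (298,342), on the fork's axis (the arm-end midpoint at (306,271) extrapolates to about 295). It is upright. Now I rise clear, turn, and come down behind it.

{"name": "arm_command", "arguments": {"motion": [[[0,0,0],[-0.3,0,0],-0.3],[[0,0,0],[-0.65,-0.3,0],-0.3],[[0,0,0],[-0.65,-0.38,0],-0.3],[[0,0,0],[-0.65,-0.38,0],-0.3],[[0,0,0],[-0.65,-0.38,0],-0.3],[[0,0,0],[-0.65,-0.38,0],-0.3],[[0,0,0],[-0.65,-0.38,0],-0.3],[[0,0,0],[-0.65,-0.38,0],-0.3],[[0,0,0],[-0.4,-0.2,0],-0.3],[[0,0,0],[0,0,0],-0.3]]}}

```text
clock: 13.5
position: [0.5073, -0.112, 0.259]
orientation: [-1.589, 1.049, 1.385]
contact_force: [0.1, -0.5, 0.4]
width: 0.0297
```

{"name": "arm_command", "arguments": {"motion": [[[0.88,0.46,0.04],[0,0,0],-0.3],[[0.88,0.46,0.04],[0,0,0],-0.3],[[0.88,0.46,0.04],[0,0,0],-0.3],[[0.88,0.46,0.04],[0,0,0],-0.3],[[0.88,0.46,0.04],[0,0,0],-0.3],[[0.88,0.46,0.04],[0,0,0],-0.3],[[0.88,0.46,0.04],[0,0,0],-0.3],[[0.88,0.46,0.04],[0,0,0],-0.3],[[0.88,0.46,0.04],[0,0,0],-0.3],[[0.88,0.46,0.04],[0,0,0],-0.3]]}}

```text
clock: 14.33
position: [0.5061, -0.1112, 0.2533]
orientation: [-1.535, 1.101, 0.387]
contact_force: [-0.7, -0.2, -0.7]
width: 0.0301
```

Run:
```python
from h import *
rep(fw(-.2,0,.22),ori(-9.3,25))
```

```text
t 14.33 p [ 0.5061 -0.1112  0.2533] fork [-0.1007 -0.1393] F [-0.7 -0.2 -0.7] w 0.030 q [ 0.07 -0.52 -0.36 -0.15 -1.29 -1.28]
fwd az 19.9 tilt 26.9
turn/6deg [4.38 2.3  0.27]
shift/40mm now-axes [0.61 0.79 4.24] after-turn axes [-0.29  2.6   3.48]
```

{"name": "arm_command", "arguments": {"motion": [[[0.88,0.46,0.05],[0,0,0],-0.3],[[0.88,0.46,0.05],[0,0,0],-0.3],[[0.88,0.46,0.05],[0,0,0],-0.3],[[0.88,0.46,0.05],[0,0,0],-0.3],[[0.88,0.46,0.05],[0,0,0],-0.3],[[0,0,0],[-0.06,0.52,0.7],-0.3],[[0,0,0],[-0.06,0.52,0.7],-0.3],[[0,0,0],[-0.06,0.52,0.7],-0.3],[[0,0,0],[-0.06,0.52,0.7],-0.3],[[0,0,0],[-0.06,0.52,0.7],-0.3]]}}

```text
clock: 15.17
position: [0.4295, 0.0435, 0.2196]
orientation: [-1.566, 1.133, -0.156]
contact_force: [0.1, 0.9, -1.4]
width: 0.0299
```

{"name": "arm_command", "arguments": {"motion": [[[0,0,0],[0,0,0],-0.3],[[0,0,0],[0,0,0],-0.3],[[0,0,0],[0,0,0],-0.3],[[0,0,0],[0,0,0],-0.3],[[0,0,0],[0,0,0],-0.3],[[0,0,0],[0,0,0],-0.3],[[0,0,0],[0,0,0],-0.3],[[0,0,0],[0,0,0],-0.3],[[0,0,0],[0,0,0],-0.3],[[0,0,0],[0,0,0],-0.3]]}}

```text
clock: 16.0
position: [0.4306, 0.0427, 0.2196]
orientation: [-1.569, 1.134, -0.158]
contact_force: [-0.1, -0.2, 0.0]
width: 0.0302
```

Run:
```python
from h import *
rep(fw(-.18,0,.015),ori(-9.3,25));snap(8)
d=load("top8");cv2.imwrite("pics/ct8.png",cv2.resize(d["image"][105:275,205:435,::-1],None,fx=3.4,fy=3.4,interpolation=cv2.INTER_CUBIC))
```

```text
t 16.00 p [0.4306 0.0427 0.2196] fork [-0.2001  0.0003] F [-0.1 -0.2  0. ] w 0.030 q [ 0.9  -0.89 -0.79  0.38 -1.46 -2.63]
fwd az -9.1 tilt 25.0
turn/6deg [0.02 0.02 0.  ]
shift/40mm now-axes [ 4.85  1.71 -0.01] after-turn axes [ 4.85  1.71 -0.01]
scene [253 210  16  14 162] [0.537 0.027 0.015] fork [-0.093  0.002]
top [282 195  21  20 189] [0.52  0.026 0.015] fork [-0.109 -0.002]
```

View pics/wrist8.png

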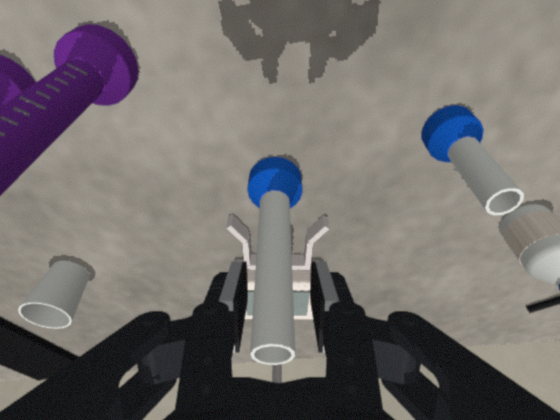

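View pics/cs8.png

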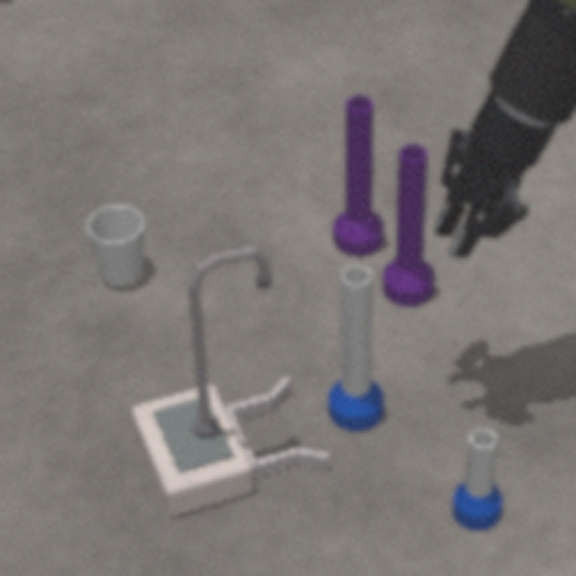

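Wrist view 8: foot (275,182), the fork's flared ends (236,220) and (322,222) and the fingers are all symmetric about column 279. Now descending behind the cylinder.

{"name": "arm_command", "arguments": {"motion": [[[0,0,0],[0.5,0.2,0],-0.3],[[0,0,0],[0.5,0.2,0],-0.3],[[0,0,0],[0.5,0.2,0],-0.3],[[0,0,0],[0.5,0.2,0],-0.3],[[0,0,0],[0.5,0.2,0],-0.3],[[0,0,0],[0.5,0.2,0],-0.3],[[0,0,0],[0,0,0],-0.3],[[0,0,0],[0,0,0],-0.3],[[0,0,0],[0,0,0],-0.3],[[0,0,0],[0,0,0],-0.3]]}}

```text
clock: 16.98
position: [0.4383, 0.0424, 0.0926]
orientation: [-1.565, 1.132, -0.153]
contact_force: [-0.1, 0.2, -0.8]
width: 0.0296
```

Run:
```python
from h import *
rep(fw(-.18,-0.001,.015),ori(-9.3,25));snap(9,names=("wrist",))
```

```text
t 16.98 p [0.4383 0.0424 0.0926] fork [-0.1925  0.0013] F [-0.1  0.2 -0.8] w 0.030 q [ 0.87 -0.92 -1.04  0.39 -1.24 -2.69]
fwd az -9.1 tilt 25.1
turn/6deg [0.02 0.04 0.02]
shift/40mm now-axes [ 1.89  0.54 -0.06] after-turn axes [ 1.89  0.54 -0.06]
```

View pics/wrist9.png

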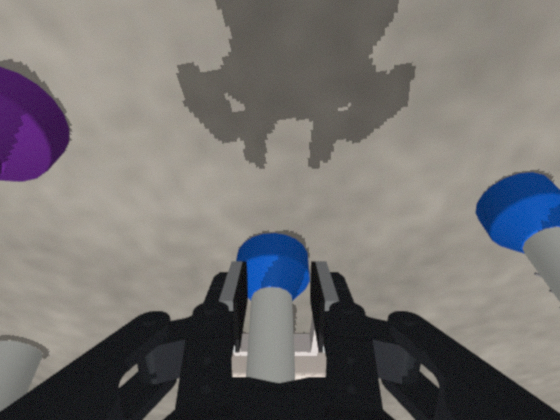

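{"name": "arm_command", "arguments": {"motion": [[[0,0,0],[0.07,-0.15,0],-0.3],[[0,0,0],[0.07,-0.15,0],-0.3],[[0,0,0],[0.07,-0.15,0],-0.3],[[0,0,0],[0.07,-0.15,0],-0.3],[[0,0,0.4],[0,0,0],-0.3],[[0,0,0.4],[0,0,0],-0.3],[[0,0,0],[0,0,0],-0.3],[[0,0,0],[0,0,0],-0.3],[[0,0,0],[0,0,0],-0.3],[[0,0,0],[0,0,0],-0.3]]}}

```text
clock: 17.87
position: [0.4637, 0.0378, 0.0905]
orientation: [-1.569, 1.217, -0.156]
contact_force: [-1.0, -0.5, 0.0]
width: 0.0298
```

Run:
```python
from h import *
rep(fw(-.162,-0.001,.015),ori(-9.3,20))
```

```text
t 17.87 p [0.4637 0.0378 0.0905] fork [-0.1666  0.0009] F [-1.  -0.5  0. ] w 0.030 q [ 0.73 -0.7  -0.88  0.3  -1.18 -2.54]
fwd az -9.1 tilt 20.3
turn/6deg [0.03 0.02 0.05]
shift/40mm now-axes [ 1.81  0.55 -0.05] after-turn axes [ 1.81  0.54 -0.05]
```

{"name": "arm_command", "arguments": {"motion": [[[0,0,0],[0.3,0.09,-0.01],-0.3],[[0,0,0],[0.3,0.09,-0.01],-0.3],[[0,0,0],[0.3,0.09,-0.01],-0.3],[[0,0,0],[0.3,0.09,-0.01],-0.3],[[0,0,0],[0.3,0.09,-0.01],-0.3],[[0,0,0],[0.3,0.09,0],-0.3],[[0,0,0],[0,0,0],-0.3],[[0,0,0],[0,0,0],-0.3],[[0,0,0],[0,0,0],-0.3],[[0,0,0],[0,0,0],-0.3]]}}

```text
clock: 18.7
position: [0.4686, 0.0356, 0.0168]
orientation: [-1.565, 1.216, -0.153]
contact_force: [-0.5, -0.5, 0.5]
width: 0.0298
```

Run:
```python
from h import *
rep(fw(-.04,0,.015),ori(-9.3,20));snap(10)
```

```text
t 18.70 p [0.4686 0.0356 0.0168] fork [-0.1614 -0.0005] F [-0.5 -0.5  0.5] w 0.030 q [ 0.71 -0.64 -0.99  0.32 -1.   -2.58]
fwd az -9.1 tilt 20.3
turn/6deg [0.03 0.03 0.05]
shift/40mm now-axes [ 1.1  -2.83  0.  ] after-turn axes [ 1.08 -2.84  0.01]
scene [253 210  16  14 165] [0.537 0.027 0.015] fork [-0.092  0.002]
top [282 195  21  20 189] [0.52  0.026 0.015] fork [-0.109 -0.002]
```

View pics/wrist10.png

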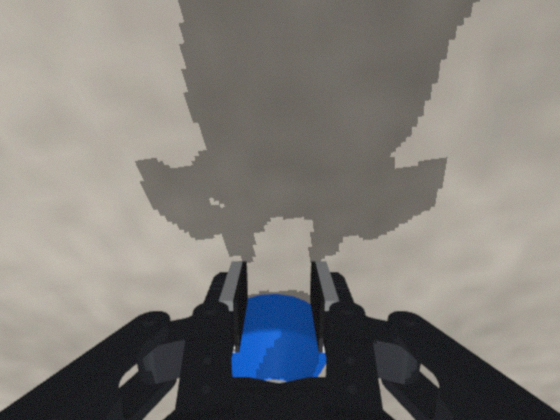

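View pics/cs10.png

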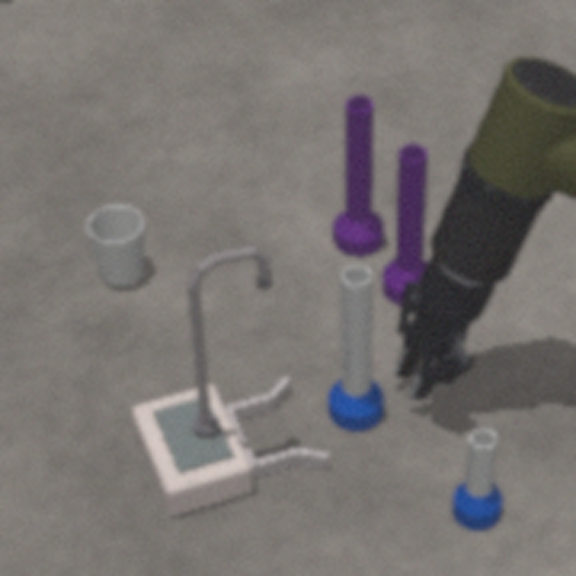

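{"name": "arm_command", "arguments": {"motion": [[[0,0,0],[0.035,-0.094,0],-0.3],[[0,0,0],[0.035,-0.094,0],-0.3],[[0,0,0],[0.022,-0.06,0],-0.3],[[0,0,0],[0.022,-0.06,0],-0.3],[[0,0,0],[0.022,-0.06,0],-0.3],[[0,0,0],[0.022,-0.06,0],-0.3],[[0,0,0],[0.022,-0.06,0],-0.3],[[0,0,0],[0.022,-0.06,0],-0.3],[[0,0,0],[0.022,-0.06,0],-0.3],[[0,0,0],[0.022,-0.06,0],-0.3]]}}

```text
clock: 19.68
position: [0.4962, 0.0303, 0.0153]
orientation: [-1.57, 1.219, -0.158]
contact_force: [-2.9, -0.3, 1.5]
width: 0.0298
```

{"name": "arm_command", "arguments": {"motion": [[[0,0,0],[0.03,-0.08,0],-0.3],[[0,0,0],[0.03,-0.08,0],-0.3],[[0,0,0],[0.03,-0.08,0],-0.3],[[0,0,0],[0.03,-0.08,0],-0.3],[[0,0,0],[0.03,-0.08,0],-0.3],[[0,0,0],[0.03,-0.08,0],-0.3],[[0,0,0],[0.03,-0.08,0],-0.3],[[0,0,0],[0.03,-0.08,0],-0.3],[[0,0,0],[0.03,-0.08,0],-0.3],[[0,0,0],[0.03,-0.08,0],-0.3]]}}

```text
clock: 20.52
position: [0.5303, 0.0251, 0.0154]
orientation: [-1.568, 1.218, -0.156]
contact_force: [-2.2, -0.3, -0.4]
width: 0.0295
```

Run:
```python
from h import *
rep(fw(-.04,0,.015),ori(-9.3,20));snap(11)
```

```text
t 20.52 p [0.5303 0.0251 0.0154] fork [-0.0988 -0.0008] F [-2.2 -0.3 -0.4] w 0.030 q [ 0.58 -0.4  -0.84  0.3  -0.89 -2.47]
fwd az -9.1 tilt 20.2
turn/6deg [0.03 0.02 0.04]
shift/40mm now-axes [ 0.52 -1.38  0.02] after-turn axes [ 0.51 -1.38  0.02]
scene [243 213  17  15 168] [0.572 0.024 0.015] fork [-0.057  0.004]
top [284 183  20  20 199] [0.557 0.022 0.015] fork [-0.072 -0.   ]
```

View pics/wrist11.png

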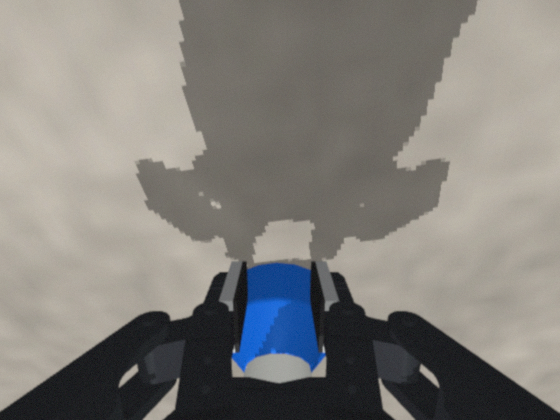

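View pics/cs11.png

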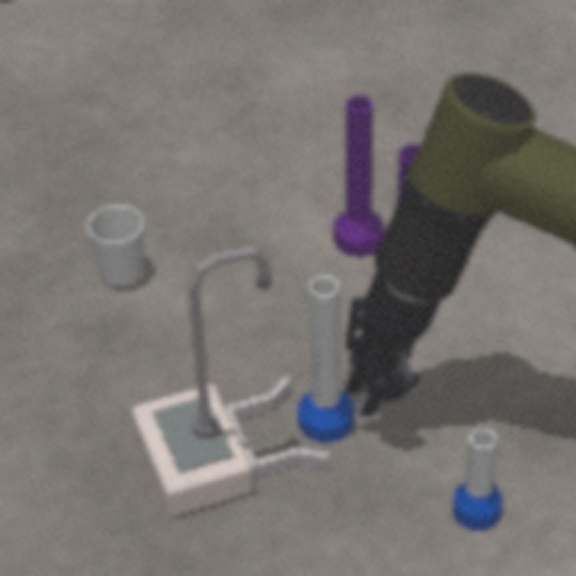

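Pushing straight at about 2 N, upright, entering the fork mouth.

{"name": "arm_command", "arguments": {"motion": [[[0,0,0],[0.03,-0.08,0],-0.3],[[0,0,0],[0.03,-0.08,0],-0.3],[[0,0,0],[0.03,-0.08,0],-0.3],[[0,0,0],[0.03,-0.08,0],-0.3],[[0,0,0],[0.03,-0.08,0],-0.3],[[0,0,0],[0.03,-0.08,0],-0.3],[[0,0,0],[0.03,-0.08,0],-0.3],[[0,0,0],[0.03,-0.08,0],-0.3],[[0,0,0],[0.03,-0.08,0],-0.3],[[0,0,0],[0.03,-0.08,0],-0.3]]}}

```text
clock: 21.5
position: [0.5641, 0.0197, 0.0152]
orientation: [-1.568, 1.218, -0.156]
contact_force: [-3.7, 0.1, 1.7]
width: 0.0297
```

Run:
```python
from h import *
rep(fw(-.04,0,.015),ori(-9.3,20));snap(12)
```

```text
t 21.50 p [0.5641 0.0197 0.0152] fork [-0.0646 -0.0007] F [-3.7  0.1  1.7] w 0.030 q [ 0.52 -0.28 -0.75  0.29 -0.85 -2.42]
fwd az -9.1 tilt 20.2
turn/6deg [0.03 0.02 0.04]
shift/40mm now-axes [ 0.22 -0.58  0.02] after-turn axes [ 0.22 -0.58  0.02]
scene [234 216  17  14 165] [0.606 0.017 0.015] fork [-0.023  0.003]
top [285 171  21  20 199] [0.592 0.016 0.015] fork [-0.037 -0.   ]
```

View pics/cs12.png

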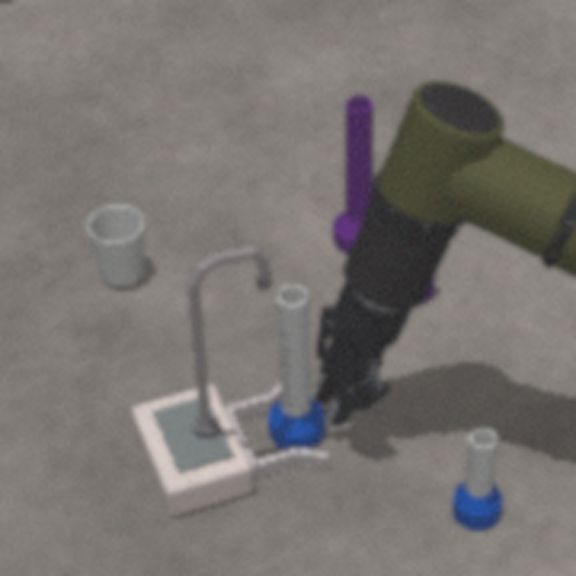

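View pics/wrist12.png

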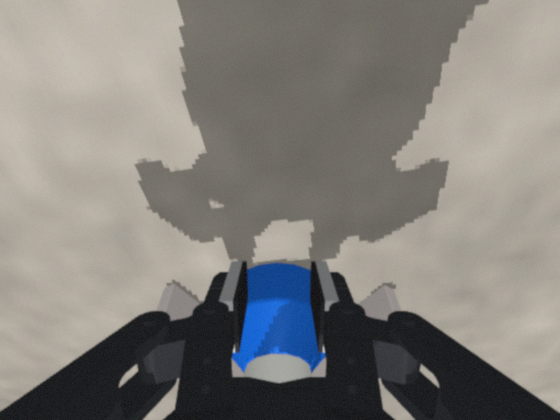

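Centred in the fork: the flared ends at (175,290) and (385,290) are symmetric about the foot. Going slower now.

{"name": "arm_command", "arguments": {"motion": [[[0,0,0],[0.017,-0.047,0],-0.3],[[0,0,0],[0.017,-0.047,0],-0.3],[[0,0,0],[0.017,-0.047,0],-0.3],[[0,0,0],[0.017,-0.047,0],-0.3],[[0,0,0],[0.017,-0.047,0],-0.3],[[0,0,0],[0.017,-0.047,0],-0.3],[[0,0,0],[0.017,-0.047,0],-0.3],[[0,0,0],[0.017,-0.047,0],-0.3],[[0,0,0],[0.017,-0.047,0],-0.3],[[0,0,0],[0.017,-0.047,0],-0.3]]}}

```text
clock: 22.48
position: [0.5836, 0.0166, 0.0152]
orientation: [-1.569, 1.218, -0.157]
contact_force: [-2.2, 1.9, -0.9]
width: 0.0298
```

Run:
```python
from h import *
rep(fw(-.04,0,.015),ori(-9.3,20));snap(13)
d=load("top13");cv2.imwrite("pics/ct13.png",cv2.resize(d["image"][105:225,235:365,::-1],None,fx=5,fy=5,interpolation=cv2.INTER_CUBIC))
```

```text
t 22.48 p [0.5836 0.0166 0.0152] fork [-0.0449 -0.0007] F [-2.2  1.9 -0.9] w 0.030 q [ 0.49 -0.22 -0.7   0.29 -0.83 -2.39]
fwd az -9.1 tilt 20.2
turn/6deg [0.03 0.02 0.04]
shift/40mm now-axes [ 0.05 -0.11  0.02] after-turn axes [ 0.05 -0.11  0.02]
scene [229 218  17  13 153] [0.625 0.013 0.015] fork [-0.003  0.002]
top [286 165  21  19 195] [0.611 0.013 0.015] fork [-0.017  0.   ]
```

View pics/cs13.png

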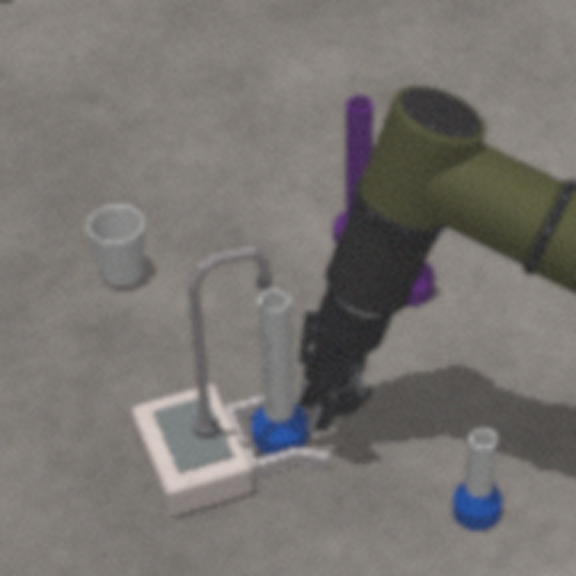

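View pics/ct13.png

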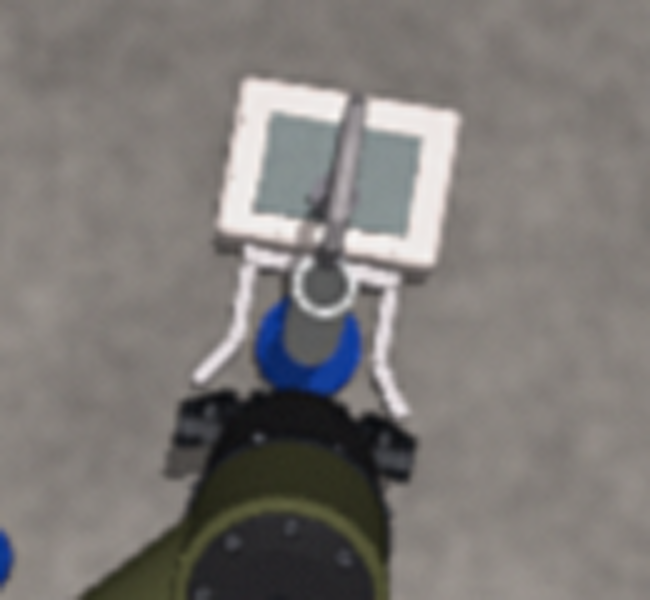

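{"name": "arm_command", "arguments": {"motion": [[[0,0,0],[0.0085,-0.0235,0],-0.3],[[0,0,0],[0.0085,-0.0235,0],-0.3],[[0,0,0],[0.0085,-0.0235,0],-0.3],[[0,0,0],[0.0085,-0.0235,0],-0.3],[[0,0,0],[0.0085,-0.0235,0],-0.3],[[0,0,0],[0,0,0],-0.3],[[0,0,0],[0,0,0],-0.3],[[0,0,0],[0,0,0],-0.3],[[0,0,0],[0,0,0],-0.3],[[0,0,0],[0,0,0],-0.3]]}}

```text
clock: 23.47
position: [0.5884, 0.0159, 0.0154]
orientation: [-1.568, 1.218, -0.156]
contact_force: [-0.7, -0.6, -0.6]
width: 0.0299
```

Run:
```python
from h import *
rep(fw(-.038,0,.015),ori(-9.3,20));snap(14)
```

```text
t 23.47 p [0.5884 0.0159 0.0154] fork [-0.04   -0.0006] F [-0.7 -0.6 -0.6] w 0.030 q [ 0.49 -0.21 -0.69  0.29 -0.83 -2.38]
fwd az -9.1 tilt 20.2
turn/6deg [0.03 0.02 0.04]
shift/40mm now-axes [ 0.03 -0.04  0.01] after-turn axes [ 0.03 -0.04  0.01]
scene [228 218  16  14 148] [0.63  0.012 0.015] fork [0.001 0.002]
top [287 163  20  20 190] [0.616 0.011 0.015] fork [-0.012 -0.   ]
```

{"name": "arm_command", "arguments": {"motion": [[[0,0,0],[0,0,0],-0.3],[[0,0,0],[0,0,0],-0.3],[[0,0,0],[0,0,0],-0.3],[[0,0,0],[0,0,0],-0.3],[[0,0,0],[0,0,0],-0.3],[[0,0,0],[0,0,0],-0.3],[[0,0,0],[0.0085,-0.0235,0],-0.3],[[0,0,0],[0.0085,-0.0235,0],-0.3],[[0,0,0],[0.0085,-0.0235,0],-0.3],[[0,0,0],[0.0085,-0.0235,0],-0.3]]}}

```text
clock: 24.45
position: [0.5924, 0.0152, 0.0153]
orientation: [-1.569, 1.218, -0.157]
contact_force: [-2.7, 0.5, -0.5]
width: 0.0299
```

Run:
```python
from h import *
rep();snap(15)
d=load("top15");cv2.imwrite("pics/ct15.png",cv2.resize(d["image"][105:225,235:365,::-1],None,fx=5,fy=5,interpolation=cv2.INTER_CUBIC))
d=load("scene15");cv2.imwrite("pics/cc15.png",cv2.resize(d["image"][160:260,180:290,::-1],None,fx=6,fy=6,interpolation=cv2.INTER_CUBIC))
```

```text
t 24.45 p [0.5924 0.0152 0.0153] fork [-0.036  -0.0007] F [-2.7  0.5 -0.5] w 0.030 q [ 0.48 -0.2  -0.68  0.28 -0.82 -2.37]
fwd az -9.1 tilt 20.2
scene [226 218  17  14 147] [0.633 0.011 0.015] fork [0.005 0.002]
top [287 162  21  19 192] [0.62  0.01  0.015] fork [-0.008 -0.001]
```

View pics/cc15.png

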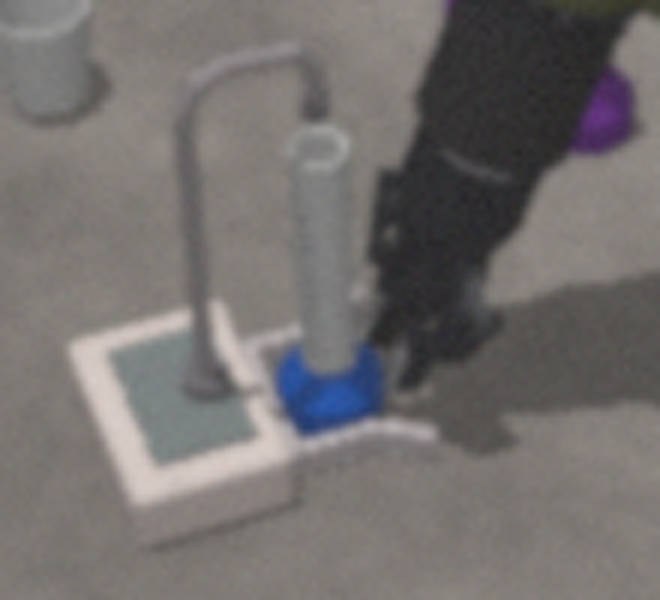

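View pics/ct15.png

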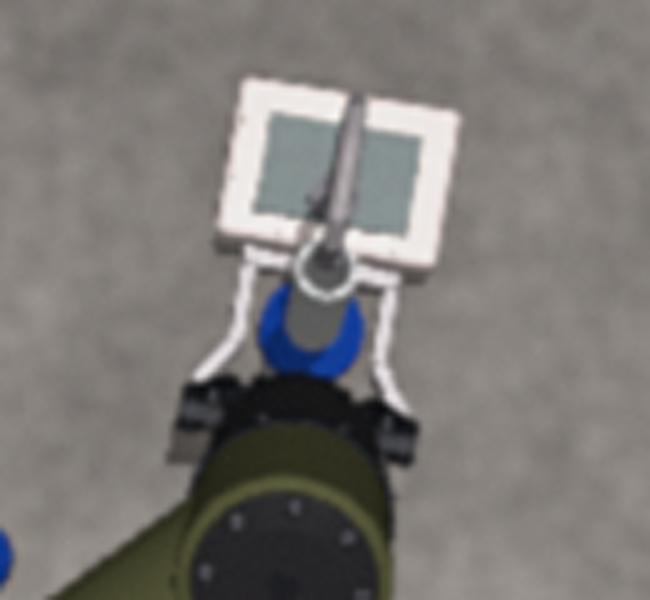

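{"name": "arm_command", "arguments": {"motion": [[[0,0,0],[0,0,0],-0.3],[[0,0,0],[0,0,0],-0.3],[[0,0,0],[0,0,0],-0.3],[[0,0,0],[0,0,0],-0.3],[[0,0,0],[0.005,-0.012,0],-0.3],[[0,0,0],[0.005,-0.012,0],-0.3],[[0,0,0],[0.005,-0.012,0],-0.3],[[0,0,0],[0.005,-0.012,0],-0.3],[[0,0,0],[0,0,0],-0.3],[[0,0,0],[0,0,0],-0.3]]}}

```text
clock: 25.43
position: [0.5944, 0.0149, 0.0152]
orientation: [-1.568, 1.218, -0.156]
contact_force: [-2.2, 0.1, -1.0]
width: 0.0296
```

Run:
```python
from h import *
rep();snap(16)
```

```text
t 25.43 p [0.5944 0.0149 0.0152] fork [-0.0339 -0.0006] F [-2.2  0.1 -1. ] w 0.030 q [ 0.48 -0.19 -0.67  0.28 -0.82 -2.37]
fwd az -9.1 tilt 20.2
scene [226 219  17  13 144] [0.634 0.011 0.015] fork [0.006 0.002]
top [287 161  21  20 190] [0.622 0.01  0.015] fork [-0.006 -0.001]
```

{"name": "arm_command", "arguments": {"motion": [[[0,0,0],[0.005,-0.012,0],-0.3],[[0,0,0],[0.005,-0.012,0],-0.3],[[0,0,0],[0.005,-0.012,0],-0.3],[[0,0,0],[0.005,-0.012,0],-0.3],[[0,0,0],[0,0,0],-0.3],[[0,0,0],[0,0,0],-0.3],[[0,0,0],[0,0,0],-0.3],[[0,0,0],[0,0,0],-0.3],[[0,0,0],[0,0,0],-0.3],[[0,0,0],[0,0,0],-0.3]]}}

```text
clock: 26.42
position: [0.5953, 0.0146, 0.0148]
orientation: [-1.57, 1.22, -0.159]
contact_force: [-13.6, 3.5, 7.3]
width: 0.0301
```

Run:
```python
from h import *
rep();snap(17)
d=load("top17");cv2.imwrite("pics/ct17.png",cv2.resize(d["image"][135:195,265:335,::-1],None,fx=9,fy=9,interpolation=cv2.INTER_CUBIC))
```

```text
t 26.42 p [0.5953 0.0146 0.0148] fork [-0.033  -0.0008] F [-13.6   3.5   7.3] w 0.030 q [ 0.48 -0.19 -0.67  0.28 -0.82 -2.37]
fwd az -9.1 tilt 20.1
scene [226 219  17  13 144] [0.634 0.011 0.015] fork [0.006 0.002]
top [287 161  21  19 188] [0.623 0.01  0.015] fork [-0.005 -0.001]
```

View pics/ct17.png

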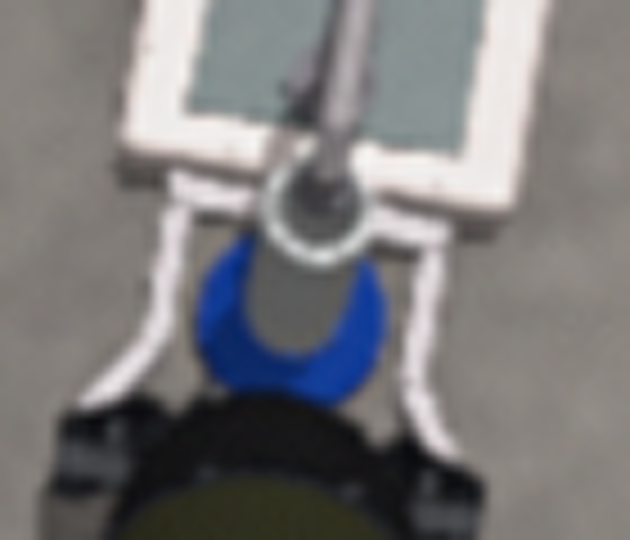

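The force rose to about 14 N and forward progress stopped. The crop shows the foot (290,315) against the back wall, centred between the fork walls. It is home, so I back straight off.

{"name": "arm_command", "arguments": {"motion": [[[0,0,0],[-0.01,0.03,0],-0.3],[[0,0,0],[-0.02,0.06,0],-0.3],[[0,0,0],[-0.05,0.12,0],-0.3],[[0,0,0],[-0.1,0.25,0],-0.3],[[0,0,0],[-0.1,0.25,0],-0.3],[[0,0,0],[-0.1,0.25,0],-0.3],[[0,0,0],[-0.1,0.25,0],-0.3],[[0,0,0],[-0.1,0.25,0],-0.3],[[0,0,0],[-0.1,0.25,0],-0.3],[[0,0,0],[0,0,0],-0.3]]}}

```text
clock: 27.4
position: [0.523, 0.0265, 0.0174]
orientation: [-1.566, 1.217, -0.153]
contact_force: [0.1, 0.7, -0.7]
width: 0.0297
```

Run:
```python
from h import *
rep();snap(18)
d=load("top18");cv2.imwrite("pics/ct18.png",cv2.resize(d["image"][135:195,265:335,::-1],None,fx=9,fy=9,interpolation=cv2.INTER_CUBIC))
P=lambda u,v,z:ray(d,(265+u/9-.44,135+v/9-.44),z)
print("mouth",P(317,207,.21),"foot",P(290,315,.02))
d=load("scene18");cv2.imwrite("pics/cc18.png",cv2.resize(d["image"][160:260,180:290,::-1],None,fx=6,fy=6,interpolation=cv2.INTER_CUBIC))
```

```text
t 27.40 p [0.523  0.0265 0.0174] fork [-0.1062 -0.0007] F [ 0.1  0.7 -0.7] w 0.030 q [ 0.59 -0.43 -0.85  0.3  -0.9  -2.48]
fwd az -9.1 tilt 20.3
scene [226 219  17  13 142] [0.635 0.011 0.015] fork [0.006 0.002]
top [287 161  21  21 206] [0.621 0.011 0.015] fork [-0.007 -0.001]
mouth [0.62830982 0.0097892  0.21      ] foot [0.62964257 0.00948424 0.02      ]
```

View pics/cc18.png

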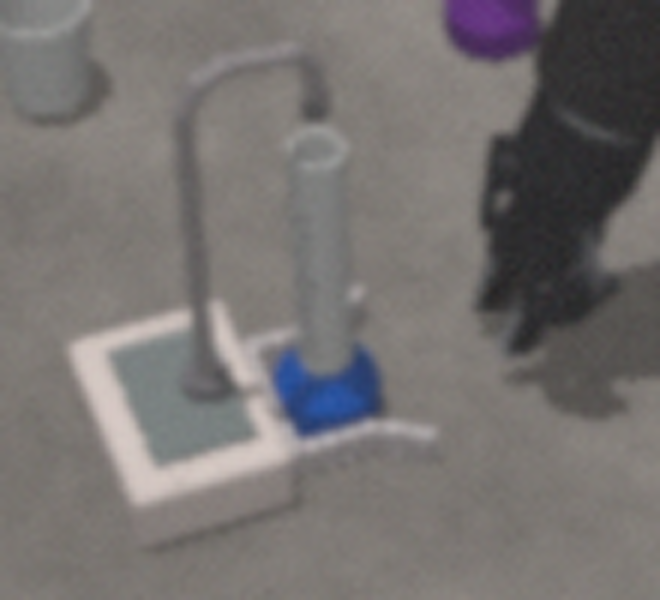

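View pics/ct18.png

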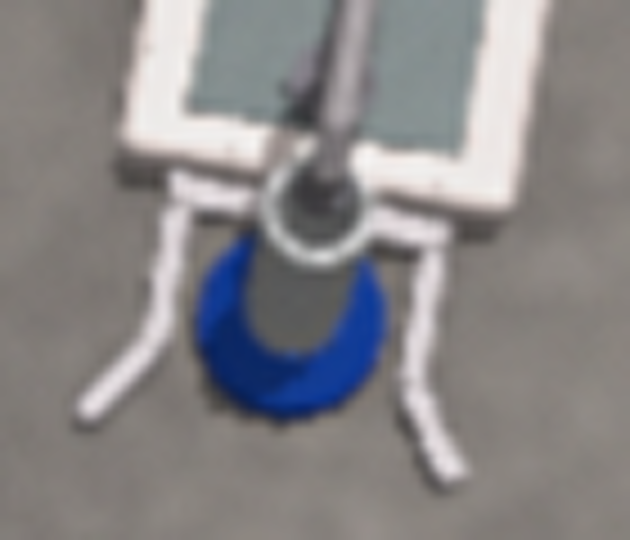

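The robot is clear. Foot and mouth are both within about 2 mm of the fork origin, and the cylinder is upright. Handing in.

Run:
```python
from cell import env
print(env.hand_in())
```

```text
the job is handed in; nothing more can be done
None
```

The tall measuring cylinder is standing in the white fork, home against its back wall, and I handed the job in at about 27.5 s; the hand-in reports no verdict.

**How it was moved:** I pushed it by its foot with the fingers set 30 mm apart and tilted, TCP about 15 mm above the worktop. It went about 0.24 m sideways onto the fork's axis, then about 0.10 m straight in. The push force read about 2–4 N while sliding. At the back wall it rose to about 14 N, and I stopped and backed off about 70 mm. It was never gripped, and looked upright in every picture.

**Last checks:**
- **Position:** from the top camera, the foot centre is at (0.630, 0.009) and the mouth at (0.628, 0.010). The measured fork origin is (0.628, 0.010), so both are about 2 mm off or less.
- **Robot:** it was clear of everything, with contact force about zero. The beaker and short cylinder stood where they started in the pictures. The gripper's path stayed well clear of the bottle and the vial box, but I didn't measure those again at the end.

**One disagreement:** the rough blue-patch centres put the foot at +6 mm along the fork in the scene view and −7 mm in the top view. The tube and perspective bias them in opposite directions, so I relied on the outline fit and the contact stop instead.

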